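Hang the ice scraper and the snow stake on their drying pegs

TASK

Hang the ice scraper by its eye on the thick peg and the tent stake by its eye on the thin peg, in either order. Each must be slid right down its peg so that it rests on the sloping slats, hanging down the slope from its eye. Leave everything else on the bench where it stands.

Things in the scene. Friction and masses are not known exactly. Their poses are not given: they have to be found in the camera images.
- scraper: Ice scraper, flat, black plastic, clear blade, 205 mm long, about 180 g. Handle 26 mm wide, 28 mm tall, x -55 to +57 mm. Thin blade 95 mm wide at the -x end (x -61 to -91). At the +x end a flat round eye: 58 mm outside, 34 mm hole, 8 mm thick. Origin: on the underside below mid-handle, near the balance point; x points to the eye, z up out of the flat underside.
- scraper_eye (a point): Centre of the scraper's eye hole, 85 mm along x from the scraper's origin and 4 mm above its underside.
- stake: Aluminium snow tent stake, flat, 198 mm long, about 130 g. Strip 28 mm wide, 5 mm thick; along its middle an upright fin to grip, 10 mm wide, up to 31 mm above the underside, x -60 to +45 mm. Narrow point at x -92. At the +x end a flat round eye: 42 mm outside, 20 mm hole, 7 mm thick. Origin: on the underside, near the balance point; x points to the eye, z up.
- stake_eye (a point): Centre of the stake's eye hole, 85 mm along x from the stake's origin and 3.5 mm above its underside.
- thick_peg: Thick dark wooden peg, 24 mm diameter, 50 mm long, bevelled tip, square to its stand's sloping face. Origin: centre of its foot on the face. z: along the peg out of the face, 40 degrees from vertical, leaning towards the robot at yaw 0; x: up the slope; y: across. The face is the plane z = 0, from 50 mm up the slope to 170 mm down it and 70 mm to either side.
- thin_peg: Thin dark wooden peg, 12 mm diameter, 50 mm long, bevelled tip, square to its stand's sloping face. Origin: centre of its foot on the face. z: along the peg out of the face, 40 degrees from vertical, leaning towards the robot at yaw 0; x: up the slope; y: across. The face is the plane z = 0, from 50 mm up the slope to 170 mm down it and 70 mm to either side.
- stand_thick: A slatted wooden stand, fixed to the bench, 140 mm wide, 190 mm deep and 190 mm high, whose face slopes down towards the robot at 40 degrees from level (front edge 50 mm above the bench); it carries the thick peg. Origin: bench level, under the middle of the face; x level and away from the robot, z up.
- stand_thin: A second such slatted wooden stand, fixed to the bench, 140 mm wide, 190 mm deep and 190 mm high, whose face slopes down towards the robot at 40 degrees from level (front edge 50 mm above the bench); it carries the thin peg. Origin: bench level, under the middle of the face; x level and away from the robot, z up.
- cleat_case: Closed grey plastic ice cleat case, 85 x 130 x 42 mm high, a bystander. Origin: centre of its underside.
- globe: Clear glass lantern globe, 94 mm at its belly, 120 mm high, a bystander. Origin: centre of its underside.
- vitamins: White plastic vitamin bottle, 64 mm in diameter, 110 mm high, a bystander. Origin: centre of its underside.
- wax_tin: Flat round boot wax tin, 72 mm in diameter, 28 mm high, a bystander. Origin: centre of its underside.
- bowl: Small shallow steel bowl, 90 mm in diameter, 36 mm high, a bystander. Origin: centre of its underside.

How it is judged:
At the end, for the whole second after the job is handed in: The scraper's eye is around the thick peg and the stake's eye around the thin peg: each eye centre within 12 mm of the peg's axis in each direction across it and at most 20 mm above the slats, each tool's middle at least 45 mm down the slope from its peg, both at rest (x of scraper_eye in the frame of thick_peg between -0.012 and 0.012 m and y of scraper_eye in the frame of thick_peg between -0.012 and 0.012 m and z of scraper_eye in the frame of thick_peg between -0.005 and 0.02 m and x of scraper in the frame of thick_peg below -0.045 m and linear speed of each of scraper, stake below 0.02 m/s and angular speed of each of scraper, stake below 0.2 rad/s and x of stake_eye in the frame of thin_peg between -0.012 and 0.012 m and y of stake_eye in the frame of thin_peg between -0.012 and 0.012 m and z of stake_eye in the frame of thin_peg between -0.005 and 0.02 m and x of stake in the frame of thin_peg below -0.045 m); the robot touches nothing.
It fails at once if a bystander (cleat case, globe, vitamin bottle, wax tin or bowl) is pushed more than 30 mm (distance of any of cleat_case, globe, vitamins, wax_tin, bowl from where it was at the start of the episode above 0.03 m).
It fails at once if a bystander is tipped over (angle between any of cleat_case, globe, vitamins, wax_tin, bowl's own z axis and vertical above 0.5 rad).
It also fails if it takes over 72 s, if anything falls off the work surface, if the arm or the gripper's body presses on something with over 40 N, if the wrist force passes 120 N, or if a joint passes its speed limit or range.

ROBOT

A 6-joint arm with a two-finger parallel gripper is mounted at the origin on the work surface. World frame = base frame: x ahead of the robot, y to its left, z up, the work surface at z = 0. Lengths are in m, angles in rad, forces in N, time in s.
With the tool pointing down it reaches from about 0.275 to 0.85 m from the base axis. Payload 5.2 kg.
Tool frame: the origin (TCP) lies between the finger pads; the fingertips stand 22 mm ahead of it and the grasp point (between the pads) lies 3 mm ahead of it; z points along the fingers, y is the line along which they close (so a half turn about z gives the same grasp; the last joint's range is limited). The gripper opens to 85 mm and grips with 20 to 120 N. Pads are 22 mm wide; open, the fingers measure 114 mm over their backs; the gripper's body (76 mm by 85 mm) begins 54 mm behind the grasp point. The pads swing forward as they close: fully open they stand 13 mm farther back than shut.
Start: joints at [-1.328, 0.259, 1.535, -0, 1.348, -0.203], TCP at [0.237, -0.496, 0.253] pointing down, gripper open.
Joint ranges: [-3.14, 3.14], [-0.91, 2.08], [0.19, 2.58], [-1.22, 4.36], [0.22, 2.71], [-3.12, 3.12]. Speed limits (rad/s): [2.57, 2.57, 3.14, 3.14, 3.14, 3.14].

INTERFACE

Orientations are given as a unit quaternion [w, x, y, z].
In Python, from bench import * gives the robot as it stands. Calls block until the motion is done:
- move_ptp(position, orientation): joint-space move of the TCP to a pose.
- move_linear(position, orientation=None, velocity=0.15, threshold=None): straight line of the TCP; orientation=None keeps the orientation; velocity is the mean speed in m/s. With threshold (N) it stops when the force on the tool has changed by that much, and returns True; else False.
- goto_joints(angles): joint-space move.
- grip(opening, force=None): finger opening in m; force is the grip in N (None keeps the last); returns when the fingers have stopped.
- hold(seconds).
- ik(position, orientation): joint angles nearest the present ones, or None.
- observe(): the state.
- grab_frame(name): name is "side" or "top" or "wrist"; returns the picture (420x560x3 uint8, red, green, blue); there is no depth.
- get_calibration(name): a dict with "fx", "fy", "cx", "cy" (pixels), "R" (3x3) and "t" (3): a world point X has camera coordinates R X + t; the wrist camera has in their place "tool_from_camera" (4x4, takes a point from camera to tool coordinates, whose origin is the TCP and whose axes are the flange's). Camera axes: x right, y down, z forward; pixel columns grow to the right and rows downward; lengths in m; the calibration is good to about 2 mm. A picture is of the moment at which its call begins: read the wrist's pose just before it. get_calibration takes no time and is no camera call.
A pose or a line that the arm cannot do raises IKError and nothing moves.
- close_job(): hands the job in; it is judged then, once.
The state is a dict: "time_s": time; "joint_pos": joint angles; "qd": joint speeds; "tau": joint torques, N m; "eef_pos": TCP position; "tool_rot": TCP orientation; "force": force on the tool from outside, world axes, zero at the start; "torque": the same for the moment, N m; "opening": finger opening in m; "grasp_force": force on a finger pad.
Only numpy, scipy, OpenCV 4.12 (cv2) and the standard library are available. Lean on these libraries where they do the work, as an engineer would, in place of code of your own. Each camera call takes 0.05 s, during which the arm holds its last target. There are 200 camera calls.

## Working session

There is one attempt and no reset: what is moved stays moved. The work goes in short steps, each a Python script; the robot and the scene stay as the last script left them, time stands still between calls to the robot, and variables do not carry over. Pictures are saved under pics/ and viewed, at most 10 in all, crops included, and the job is handed in when it is done.

```bash
mkdir -p pics; ls
python3 - <<'E'
from bench import *
import cv2,numpy as np
np.set_printoptions(precision=4,suppress=True)
for n in("top","side"):
    cv2.imwrite(f"pics/{n}0.png",cv2.resize(grab_frame(n)[:,:,::-1],(800,600),interpolation=cv2.INTER_CUBIC))
    print(n,get_calibration(n))
print(get_calibration("wrist")); print(observe())
E
```

```text
pics
top {'fx': 543.4434131404215, 'fy': 543.4434131404215, 'cx': 283.4076736176256, 'cy': 217.19900815065802, 'R': array([[-0.0095, -0.9999, -0.0085],
       [-0.9941,  0.0104, -0.1077],
       [ 0.1078,  0.0075, -0.9941]]), 't': array([0.0044, 0.5433, 1.4142])}
side {'fx': 470.532058063073, 'fy': 470.532058063073, 'cx': 284.3423864593416, 'cy': 210.94226650493647, 'R': array([[-0.7928, -0.6091, -0.0214],
       [-0.4156,  0.566 , -0.712 ],
       [ 0.4458, -0.5556, -0.7019]]), 't': array([0.4508, 0.3121, 1.1124])}
{'fx': 294.7638127151484, 'fy': 294.7638127151484, 'cx': 277.592250454943, 'cy': 207.865551096351, 'tool_from_camera': array([[ 0.0001, -0.9576, -0.2882,  0.0722],
       [ 1.    , -0.    ,  0.0006,  0.0001],
       [-0.0006, -0.2882,  0.9576, -0.1216],
       [ 0.    ,  0.    ,  0.    ,  1.    ]])}
{'time_s': 0.1, 'joint_pos': array([-1.3278,  0.2593,  1.536 , -0.    ,  1.348 , -0.2028]), 'qd': array([ 0.0003, -0.0025, -0.0023,  0.0005, -0.0008, -0.0007]), 'tau': array([  0.0018, -44.6971, -29.1246,  -0.0004,   0.0065,   0.    ]), 'eef_pos': array([ 0.237 , -0.4958,  0.2525]), 'tool_rot': array([-0.0009,  0.9753,  0.221 , -0.    ]), 'force': array([ 0.6836, -0.126 , -0.0419]), 'torque': array([-0.0541, -0.0359, -0.0095]), 'grasp_force': 0.0, 'opening': 0.08572894193279429}
```

View pics/top0.png

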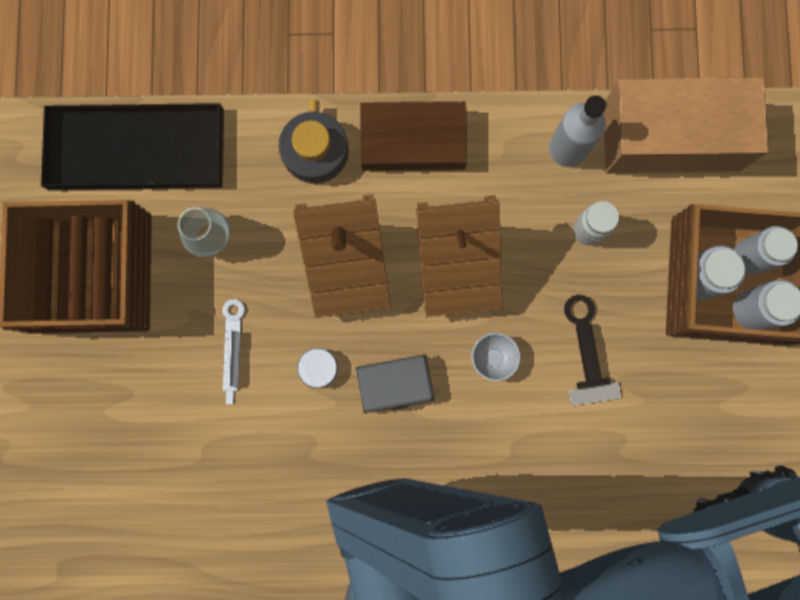

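View pics/side0.png

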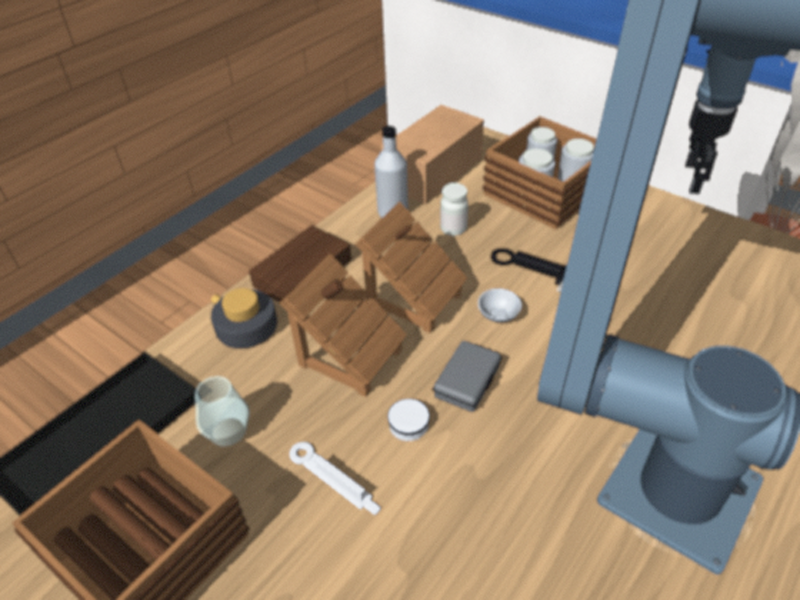

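The top view (800×600) shows:
- scraper: eye (580,309), blade (595,394)
- stake: eye (234,309), point (230,402)
- thick peg: on the left stand, about (338,238)
- thin peg: on the right stand, about (461,238)

Next I'll get rough positions and take wrist views of each.

```bash
cat > h.py <<'E'
from bench import *
import cv2,numpy as np
from scipy.spatial.transform import Rotation as R
np.set_printoptions(precision=4,suppress=True)
def q2R(q): return R.from_quat(np.roll(q,-1)).as_matrix()
def R2q(M): return np.roll(R.from_matrix(M).as_quat(),1)
def K(c): return np.array([[c['fx'],0,c['cx']],[0,c['fy'],c['cy']],[0,0,1.]])
def wristcal(o):
    c=get_calibration("wrist"); T=np.eye(4);T[:3,:3]=q2R(o['tool_rot']);T[:3,3]=o['eef_pos']
    W=np.linalg.inv(T@c['tool_from_camera']); return dict(c,R=W[:3,:3],t=W[:3,3])
def proj(c,X):
    p=(np.atleast_2d(X)@c['R'].T+c['t'])@K(c).T; return p[:,:2]/p[:,2:]
def ray(c,uv,z):
    C=-c['R'].T@c['t']; d=c['R'].T@np.linalg.solve(K(c),[*uv,1]); return C+d*(z-C[2])/d[2]
def flat(yaw):  # object frame lying on the bench
    return R.from_euler('z',yaw).as_matrix()
def pegR(yaw):
    s,c=np.sin(np.radians(40)),np.cos(np.radians(40))
    return flat(yaw)@np.array([[c,0,-s],[0,1,0],[s,0,c]])
FLIP=np.diag([1.,-1,-1])   # gripper z = -object z, gripper x = object x
E
python3 - <<'E'
from h import *
c=get_calibration("top")
for n,u,v,z in[("scr eye",580,309,.004),("scr blade",595,394,.002),("stk eye",234,309,.004),("stk tip",230,402,.003),("thick tip",338,235,.2),("thin tip",461,236,.2),("globe",204,240,.05),("wax",318,368,.028),("bowl",496,357,.036),("case",397,385,.042),("vit",600,218,.11)]:
    print(n,ray(c,(u*.7,v*.7),z))
for p,yaw in [((.5,-.27,.03),0),((.5,-.27,.25),0),((.5,.3,.03),0)]:
  for y in (0,.2,-.2): print(p,y,ik(p,R2q(flat(y)@FLIP)),ik(p,R2q(flat(y)@FLIP@np.diag([-1,-1,1]))))
for p in [(.6,.1,.25),(.6,-.1,.25),(.5,.1,.2),(.5,-.1,.2)]: print(p,ik(p,R2q(pegR(0)@FLIP)),ik(p,R2q(pegR(0)@FLIP@np.diag([-1,-1,1]))))
E
```

```text
scr eye [ 0.5451 -0.3317  0.004 ]
scr blade [ 0.3852 -0.3547  0.002 ]
stk eye [0.5519 0.3232 0.004 ]
stk tip [0.3768 0.3284 0.003 ]
thick tip [0.6515 0.1073 0.2   ]
thin tip [ 0.6475 -0.0963  0.2   ]
globe [0.6761 0.3702 0.05  ]
wax [0.4379 0.1606 0.028 ]
bowl [ 0.4546 -0.1676  0.036 ]
case [0.4051 0.0145 0.042 ]
vit [ 0.6957 -0.3493  0.11  ]
(0.5, -0.27, 0.03) 0 [-0.6914  0.5305  1.7404 -0.      0.8707  0.8794] [-0.6914  0.5305  1.7404 -0.      0.8707 -2.2622]
(0.5, -0.27, 0.03) 0.2 [-0.6914  0.5305  1.7404 -0.      0.8707  0.6794] [-0.6914  0.5305  1.7404 -0.      0.8707 -2.4622]
(0.5, -0.27, 0.03) -0.2 [-0.6914  0.5305  1.7404 -0.      0.8707  1.0794] [-0.6914  0.5305  1.7404 -0.      0.8707 -2.0622]
(0.5, -0.27, 0.25) 0 [-0.6914  0.2935  1.4957 -0.      1.3524  0.8794] [-0.6914  0.2935  1.4957 -0.      1.3524 -2.2622]
(0.5, -0.27, 0.25) 0.2 [-0.6914  0.2935  1.4957 -0.      1.3524  0.6794] [-0.6914  0.2935  1.4957 -0.      1.3524 -2.4622]
(0.5, -0.27, 0.25) -0.2 [-0.6914  0.2935  1.4957 -0.      1.3524  1.0794] [-0.6914  0.2935  1.4957 -0.      1.3524 -2.0622]
(0.5, 0.3, 0.03) 0 [ 0.3492  0.5505  1.7015 -0.      0.8896  1.92  ] [ 0.3492  0.5505  1.7015 -0.      0.8896 -1.2216]
(0.5, 0.3, 0.03) 0.2 [ 0.3492  0.5505  1.7015 -0.      0.8896  1.72  ] [ 0.3492  0.5505  1.7015 -0.      0.8896 -1.4216]
(0.5, 0.3, 0.03) -0.2 [ 0.3492  0.5505  1.7015 -0.      0.8896  2.12  ] [ 0.3492  0.5505  1.7015 -0.      0.8896 -1.0216]
(0.6, 0.1, 0.25) [-0.0281  0.0634  1.9887  0.0472  0.3919  1.5057] [-0.0281  0.0634  1.9887  0.0472  0.3919 -1.6359]
(0.6, -0.1, 0.25) [-0.5345  0.0634  1.9887  0.6588  0.5643  0.5658] [-0.5345  0.0634  1.9887  0.6588  0.5643 -2.5758]
(0.5, 0.1, 0.2) [-0.038  -0.0463  2.252   0.1031  0.2394  1.4416] [-0.038  -0.0463  2.252   0.1031  0.2394 -1.7   ]
(0.5, -0.1, 0.2) [-0.7097 -0.0463  2.252   0.907   0.5607  0.1638] [-0.7097 -0.0463  2.252   0.907   0.5607 -2.9778]
```

Run:
```python
from h import *
import pickle
D={}
for n,p,y in[("scr",(.45,-.34,.2),.13),("stands",(.52,0,.36),0),("stk",(.45,.325,.2),0)]:
    move_ptp(p,R2q(flat(y)@FLIP)); hold(.2)
    o=observe(); im=grab_frame("wrist")[:,:,::-1]; D[n]=o; cv2.imwrite(f"pics/w_{n}_raw.png",im); print(n,o['time_s'])
pickle.dump(D,open("views.pkl","wb"))
a=[cv2.imread(f"pics/w_{n}_raw.png") for n in("scr","stk")]
cv2.imwrite("pics/tools.png",np.hstack([cv2.resize(i[:, 80:480],(400,420)) for i in a]))
cv2.imwrite("pics/stands.png",cv2.resize(cv2.imread("pics/w_stands_raw.png"),(800,600),interpolation=cv2.INTER_CUBIC))
```

```text
scr 1.35
stands 3.025
stk 4.6583
```

View pics/tools.png

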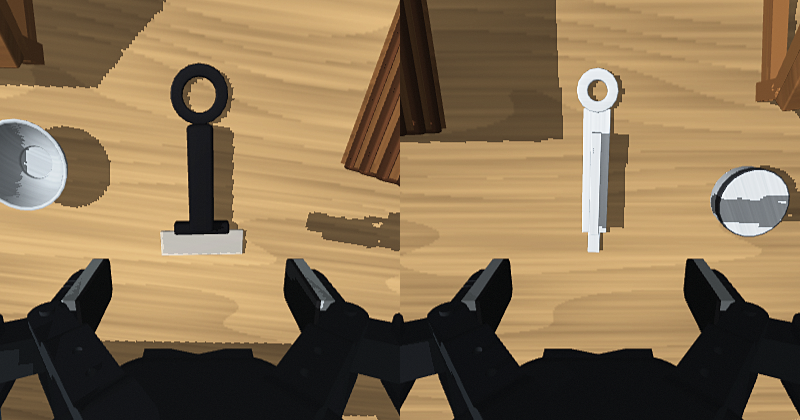

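View pics/stands.png

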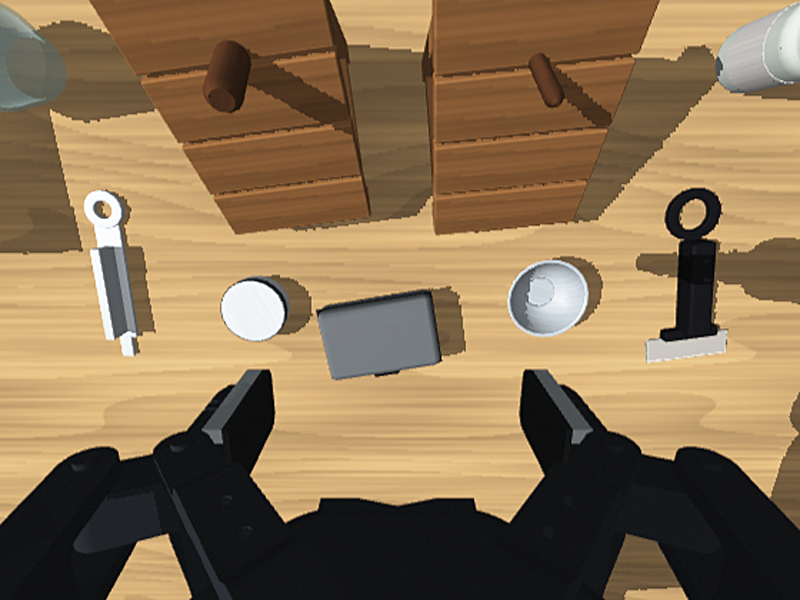

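The tools picture (full resolution, columns offset by 80) gives:
- scraper: eye (280,94), blade end (282,254)
- stake: eye (278,89), point (274,251)

In the stands picture (800 px), the thick tip is at (222,98) and the thin tip at (554,101). The face edges are clear enough to fit.

Run:
```python
from h import *
import pickle
from scipy.optimize import least_squares
D=pickle.load(open("views.pkl","rb"))
T={}
for n,e,b in(("scr",(280,94),(281.5,254)),("stk",(277.5,89.5),(274,251))):
    c=wristcal(D[n]); E=ray(c,e,.004); B=ray(c,b,.002); d=(E-B)[:2]; L=np.hypot(*d); u=d/L
    T[n]=(*(E[:2]-.085*u),np.arctan2(d[1],d[0])); print(n,E,B,"len",L,"pose",T[n])
c=wristcal(D["stands"]); ct=get_calibration("top")
z0=.05+.17*np.sin(np.radians(40))
obs={"thick":((222,98),(338,236),[(142,75),(182,143),(214,194)],[],[(238,233),(370,216)]),
     "thin":((554,101),(461,237),[],[(634,58),(609,127),(589,185)],[(435,233),(577,219)])}
for n,(tip,tt,le,re,co) in obs.items():
    le,re,co=[.7*np.array(a).reshape(-1,2) for a in(le,re,co)]
    def f(p):
        M=pegR(p[2]); o=np.array([p[0],p[1],z0]); P=lambda *x: proj(c,o+M@np.array(x))[0]
        r=[2*(P(0,0,.05)-.7*np.array(tip)), P(-.17,.07,0)-co[0],P(-.17,-.07,0)-co[1]]
        for s,pts in((.07,le),(-.07,re)):
            a,b=P(-.17,s,0),P(.05,s,0);w=(b-a)/np.linalg.norm(b-a)
            for q in pts: r.append([w[0]*(q-a)[1]-w[1]*(q-a)[0]])
        return np.concatenate(r)
    s=least_squares(f,[.68,.1 if n=="thick" else -.1,0]); print(n,s.x,s.fun)
    T[n]=tuple(s.x)
    M=pegR(s.x[2]);print("top tip pred",proj(ct,np.array([s.x[0],s.x[1],z0])+M@[0,0,.05])/.7)
pickle.dump(T,open("T.pkl","wb"))
for tl,pg in(("scr","thick"),("stk","thin")):
    for h in(0,.07,.12):
        M=pegR(T[pg][2]); p=np.array([*T[pg][:2],z0])+M@[-.085,0,.03+h]
        print(tl,h,p,[ik(p,R2q(M@FLIP@A)) for A in(np.eye(3),np.diag([-1,-1,1]))])
```

```text
scr [ 0.5457 -0.3321  0.004 ] [ 0.3696 -0.3571  0.002 ] len 0.17787969548158128 pose (np.float64(0.4615266619900096), np.float64(-0.3440636800840075), np.float64(0.1408567914332945))
stk [0.5521 0.3234 0.004 ] [0.3738 0.3279 0.002 ] len 0.17837589146622812 pose (np.float64(0.46715499403163097), np.float64(0.32552177907349883), np.float64(-0.024966384600944143))
thick [0.6674 0.1083 0.1179] [ 1.8481 -1.4465 -1.5031  0.7103  1.0567  1.068   2.2776  1.2234  1.6256]
top tip pred [[339.7964 244.7804]]
thin [ 0.6649 -0.0956  0.1249] [ 1.6184 -0.3215  0.8284  2.4393 -2.219   0.0519  0.731   0.9274  1.7592]
top tip pred [[463.0386 244.8658]]
scr 0 [0.5836 0.0984 0.1276] [None, None]
scr 0.07 [0.5389 0.0931 0.1812] [array([-0.1331,  0.0508,  2.2175,  0.706 ,  0.2486,  0.6862]), array([-0.1331,  0.0508,  2.2175,  0.706 ,  0.2486, -2.4554])]
scr 0.12 [0.507  0.0894 0.2195] [array([-0.1614, -0.0855,  2.2251,  0.5156,  0.3676,  0.868 ]), array([-0.1614, -0.0855,  2.2251,  0.5156,  0.3676, -2.2736])]
stk 0 [ 0.5812 -0.1061  0.1276] [array([-0.6312,  0.2569,  2.1503,  1.2103,  0.4908, -0.2218]), array([-0.6312,  0.2569,  2.1503,  1.2103,  0.4908,  2.9198])]
stk 0.07 [ 0.5366 -0.1117  0.1812] [array([-0.7221,  0.086 ,  2.1778,  0.9881,  0.6149, -0.0354]), array([-0.7221,  0.086 ,  2.1778,  0.9881,  0.6149,  3.1062])]
stk 0.12 [ 0.5047 -0.1157  0.2195] [array([-0.7998, -0.0354,  2.1799,  0.8696,  0.7365,  0.0573]), array([-0.7998, -0.0354,  2.1799,  0.8696,  0.7365, -3.0843])]
```

The scraper is 178 mm from eye to blade as measured, close to the stated 176 mm. The peg tips agree with the top view, because the tip is the lower end of the dark blob at about (338,243). With the gripper square to the tool, the arm can't reach the bottom on the thick peg. So I'll check a pitched grasp about the closing axis.

Run:
```python
from h import *
import pickle
T=pickle.load(open("T.pkl","rb")); z0=.1593
for tl,pg in(("scr","thick"),("stk","thin")):
  for a in(-25,-15,-10,0,10,15,20,25):
    A=R.from_euler('y',a,degrees=True).as_matrix()
    res=[]
    F=flat(T[tl][2])
    for h in (0,.2):
        s=ik(np.array([*T[tl][:2],.03+h]),R2q(F@A@FLIP)); res.append(s)
    for h in(.12,.07,.035,0):
        M=pegR(T[pg][2]); p=np.array([*T[pg][:2],z0])+M@[-.085,0,.03+h]
        res.append(ik(p,R2q(M@A@FLIP)))
    print(tl,a,[None if s is None else s[[0,3,4,5]].round(2).tolist() for s in res])
```

```text
scr -25 [[-1.08, 0.7, 0.66, -0.2], [-1.08, 0.47, 1.08, 0.15], [-0.29, 2.52, 0.66, -1.23], [-0.23, 2.7, 0.8, -1.4], [-0.2, 2.77, 0.88, -1.46], [-0.17, 2.82, 0.94, -1.5]]
scr -15 [[-0.97, 0.37, 0.7, 0.18], [-0.97, 0.26, 1.15, 0.36], [-0.23, 2.03, 0.32, -0.69], [-0.19, 2.45, 0.4, -1.1], [-0.17, 2.61, 0.47, -1.26], [-0.14, 2.71, 0.54, -1.35]]
scr -10 [[-0.92, 0.23, 0.75, 0.35], [-0.92, 0.16, 1.19, 0.45], [-0.21, 1.48, 0.25, -0.12], [-0.17, 2.11, 0.26, -0.74], [-0.15, 2.4, 0.3, -1.02], [-0.13, 2.58, 0.36, -1.19]]
scr 0 [[-0.83, -0.0, 0.88, 0.6], [-0.83, -0.0, 1.31, 0.6], [-0.16, 0.52, 0.37, 0.87], [-0.13, 0.71, 0.25, 0.69], None, None]
scr 10 [[-0.76, -0.16, 1.04, 0.76], [-0.76, -0.14, 1.45, 0.7], [-0.12, 0.21, 0.59, 1.18], [-0.1, 0.24, 0.48, 1.17], [-0.09, 0.26, 0.41, 1.16], [-0.08, 0.28, 0.35, 1.13]]
scr 15 [[-0.72, -0.22, 1.13, 0.82], [-0.72, -0.2, 1.52, 0.74], [-0.1, 0.14, 0.71, 1.26], [-0.09, 0.15, 0.61, 1.26], [-0.08, 0.16, 0.54, 1.26], [-0.07, 0.17, 0.49, 1.26]]
scr 20 [[-0.69, -0.27, 1.21, 0.87], [-0.69, -0.25, 1.59, 0.77], [-0.09, 0.1, 0.82, 1.31], [-0.07, 0.1, 0.73, 1.32], [-0.0
[... 866 characters left out ...]
, 0.55, -0.12], [-0.63, 1.21, 0.49, -0.22]]
stk 10 [[0.37, 0.08, 1.09, 1.93], [0.37, 0.07, 1.5, 1.96], [-0.69, 0.54, 0.79, 0.43], [-0.63, 0.58, 0.67, 0.42], [-0.59, 0.62, 0.6, 0.4], [-0.55, 0.66, 0.54, 0.37]]
stk 15 [[0.36, 0.1, 1.19, 1.9], [0.36, 0.1, 1.59, 1.94], [-0.64, 0.4, 0.85, 0.58], [-0.58, 0.42, 0.74, 0.59], [-0.55, 0.44, 0.67, 0.59], [-0.52, 0.46, 0.61, 0.59]]
stk 20 [[0.34, 0.13, 1.29, 1.88], [0.34, 0.12, 1.68, 1.93], [-0.59, 0.29, 0.92, 0.71], [-0.54, 0.29, 0.82, 0.73], [-0.51, 0.3, 0.75, 0.74], [-0.48, 0.31, 0.7, 0.75]]
stk 25 [[0.33, 0.15, 1.4, 1.86], [0.33, 0.15, 1.77, 1.92], [-0.55, 0.19, 0.99, 0.81], [-0.5, 0.2, 0.9, 0.84], [-0.48, 0.2, 0.84, 0.85], [-0.45, 0.2, 0.79, 0.87]]
```

```bash
cat >> h.py <<'E'
import pickle
T=pickle.load(open("T.pkl","rb")); z0=.1593
A=R.from_euler('y',15,degrees=True).as_matrix()
def pick(tl,zt,op,force):
    F=flat(T[tl][2]); q=R2q(F@A@FLIP); p=np.array([*T[tl][:2],zt]); up=F@A@[0,0,1]
    grip(op); move_ptp(p+up*.1,q); move_linear(p,velocity=.12)
    grip(0,force); hold(.2); o=observe(); print("grip",o['opening'],o['grasp_force'])
    move_linear(p+[0,0,.2],velocity=.2)
def pegpose(pg,h,zt,dx=0,dy=0,yaw=0):
    M=pegR(T[pg][2])@flat(yaw); o=np.array([*T[pg][:2],z0])+pegR(T[pg][2])@[dx,dy,0]
    return o+M@[-.085,0,zt+h], R2q(M@A@FLIP)
def snap(n):
    o=observe(); im=grab_frame("wrist")[:,:,::-1]; pickle.dump(o,open(f"{n}.pkl","wb")); cv2.imwrite(f"pics/{n}.png",im); print(o['time_s'],o['opening'],o['force'])
E
python3 - <<'E'
from h import *
pick("scr",.029,.075,70)
move_ptp((.36,-.2,.3),R2q(flat(0)@A@FLIP))
move_ptp(*pegpose("thick",.12,.029))
move_linear(pegpose("thick",.075,.029)[0],velocity=.1); hold(.3); snap("hov_scr")
E
```

```text
grip 0.02428347340277197 71.92485094070435
13.15 0.024695781809910403 [ 0.5261  0.9715 -1.5562]
```

View pics/hov_scr.png

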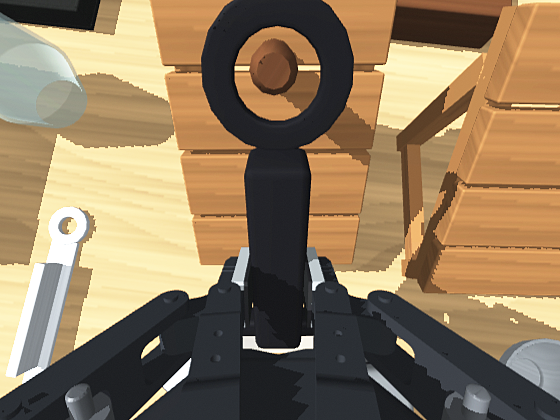

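The scraper is held straight. Its eye hole is centred near (277,73), and the peg tip shows inside it: the blob spans columns 250–298 and rows 38–95. I'll compare these with the predictions and view an enlarged crop.

Run:
```python
from h import *
o=pickle.load(open("hov_scr.pkl","rb")); c=wristcal(o); Rt=q2R(o['tool_rot'])
Mt=Rt@FLIP@A.T; org=o['eef_pos']-Mt@[0,0,.029]
th=np.linspace(0,2*np.pi,60)
ring=lambda r,z:np.c_[r*np.cos(th),r*np.sin(th),0*th+z]
im=cv2.resize(cv2.imread("pics/hov_scr.png")[0:150,200:360],None,fx=4,fy=4,interpolation=cv2.INTER_CUBIC)
def dr(X,col):
    cv2.polylines(im,[np.int32((proj(c,X)-[200,0])*4+2)],True,col,1)
M=pegR(T["thick"][2]);P=np.array([*T["thick"][:2],z0])
dr(org+(ring(.017,.008)+[.085,0,0])@Mt.T,(0,255,0)); dr(org+(ring(.029,.008)+[.085,0,0])@Mt.T,(0,255,0))
dr(P+ring(.012,.046)@M.T,(255,255,0)); dr(P+ring(.009,.05)@M.T,(255,0,255)); dr(P+ring(.012,0)@M.T,(255,0,0))
cv2.imwrite("pics/crop1.png",im)
print("tool in peg frame: eye",M.T@(org+Mt@[.085,0,.004]-P))
```

```text
tool in peg frame: eye [0.0004 0.     0.0795]
```

View pics/crop1.png

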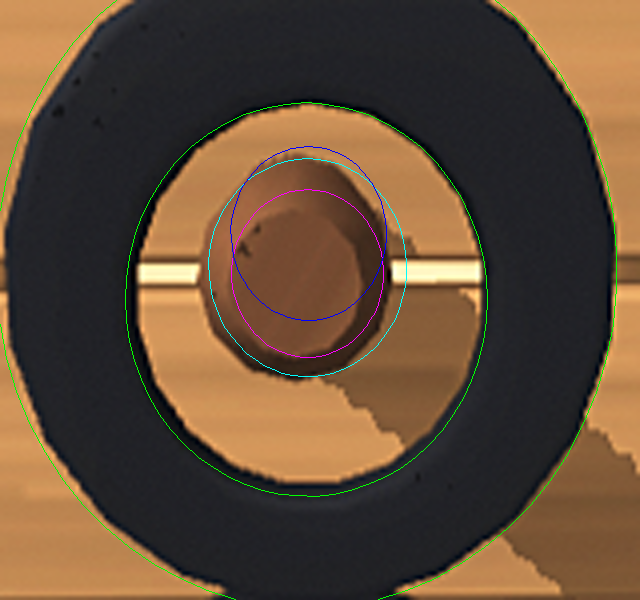

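The hole is where predicted, within 1 mm. The peg sits about 1.3 mm further left (+y) and 1 mm down the slope. I'll correct for that and insert.

Run:
```python
from h import *
P=lambda h:pegpose("thick",h,.029,-.0015,.0015)[0]
M=pegR(T["thick"][2]); O=np.array([*T["thick"][:2],z0])
move_linear(P(.075),velocity=.05); hold(.1)
print(move_linear(P(.02),velocity=.06,threshold=10))
print("h",(M.T@(observe()['eef_pos']-O))-[0,0,.029],observe()['force'])
print(move_linear(P(.001),velocity=.03,threshold=8))
o=observe();print("h",(M.T@(o['eef_pos']-O))-[0,0,.029],o['force'],o['time_s'])
snap("ins_scr")
```

```text
False
h [-0.0864  0.0015  0.0202] [-1.3094  0.6354 -1.8208]
True
h [-0.0867  0.0014  0.0012] [-2.2087 -0.9055  4.2914] 15.2417
15.2417 0.024445306840792373 [-2.2087 -0.9055  4.2914]
```

Run:
```python
from h import *
grip(.06); hold(.4)
o=observe(); M=q2R(o['tool_rot']); move_linear(o['eef_pos']-M[:,2]*.12,velocity=.15); hold(.2); snap("rel_scr")
```

```text
17.275 0.06006025869378275 [-0.0341 -0.009   0.0871]
```

View pics/rel_scr.png

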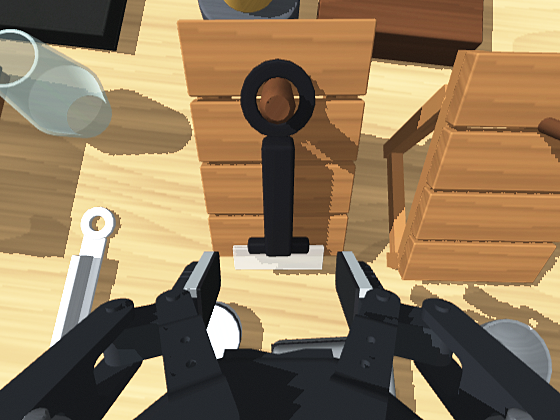

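The scraper hangs on the thick peg: its eye is around the peg at (277,98) and its blade points down the slope. Next is the stake.

```bash
cat > /tmp/s.py <<'E'
from h import *
pick("stk",.031,.05,70)
move_ptp((.36,.1,.32),R2q(flat(0)@A@FLIP))
move_ptp((.36,-.1,.3),R2q(flat(0)@A@FLIP))
move_ptp(*pegpose("thin",.12,.031,-.0015,.0015))
move_linear(pegpose("thin",.075,.031,-.0015,.0015)[0],velocity=.1); hold(.3); snap("hov_stk")
o=pickle.load(open("hov_stk.pkl","rb")); c=wristcal(o); Rt=q2R(o['tool_rot'])
Mt=Rt@FLIP@A.T; org=o['eef_pos']-Mt@[0,0,.031]
th=np.linspace(0,2*np.pi,60)
ring=lambda r,z:np.c_[r*np.cos(th),r*np.sin(th),0*th+z]
im=cv2.resize(cv2.imread("pics/hov_stk.png")[0:150,200:360],None,fx=4,fy=4,interpolation=cv2.INTER_CUBIC)
def dr(X,col):
    cv2.polylines(im,[np.int32((proj(c,X)-[200,0])*4+2)],True,col,1)
M=pegR(T["thin"][2]);P=np.array([*T["thin"][:2],z0])
dr(org+(ring(.010,.007)+[.085,0,0])@Mt.T,(0,255,0)); dr(org+(ring(.021,.007)+[.085,0,0])@Mt.T,(0,255,0))
dr(P+ring(.006,.048)@M.T,(255,255,0)); dr(P+ring(.006,0)@M.T,(255,0,0))
cv2.imwrite("pics/crop2.png",im)
E
python3 /tmp/s.py
```

```text
grip 0.008433986751332721 70.35995721817017
24.9083 0.008461803183635463 [-0.4405 -0.734  -0.8901]
```

View pics/crop2.png

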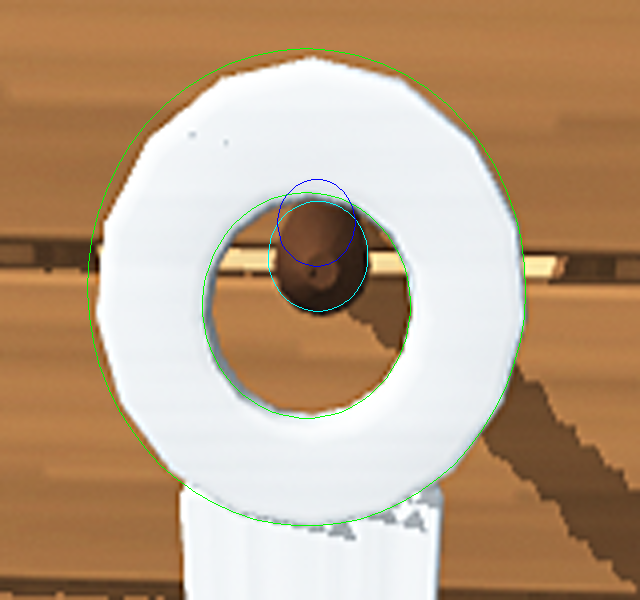

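The stake's eye is at (311,304) in the crop and the thin peg's rim at (322,262), both within about 0.5 mm of prediction. The right offset is dx −0.5 mm, dy 0.

Run:
```python
from h import *
P=lambda h:pegpose("thin",h,.031,-.0006,0)[0]
M=pegR(T["thin"][2]); O=np.array([*T["thin"][:2],z0])
move_linear(P(.075),velocity=.05); hold(.1)
a=move_linear(P(.02),velocity=.06,threshold=10)
o=observe();print(a,(M.T@(o['eef_pos']-O))-[0,0,.031],o['force'])
if not a:
    print(move_linear(P(.001),velocity=.03,threshold=8))
    o=observe();print((M.T@(o['eef_pos']-O))-[0,0,.031],o['force'],o['time_s'])
    grip(.05); hold(.4)
    o=observe(); G=q2R(o['tool_rot']); move_linear(o['eef_pos']-G[:,2]*.15,velocity=.15); hold(.3)
snap("rel_stk")
```

```text
False [-0.0854 -0.      0.0201] [ 0.3839  0.125  -2.4067]
True
[-0.0858  0.0001  0.0015] [-3.1321  0.3355  4.7712] 26.9917
29.3167 0.050474724974106135 [-0.1612 -0.9233  0.2912]
```

View pics/rel_stk.png

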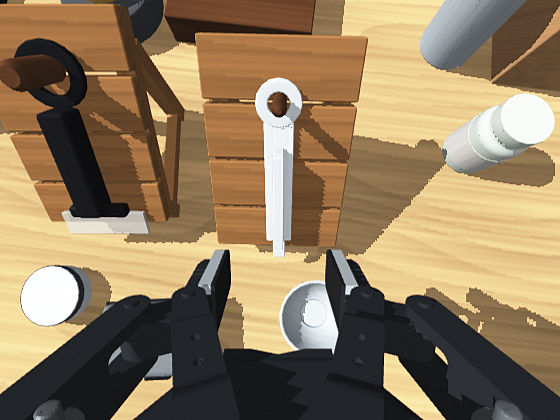

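Both tools hang from their pegs and lie down the slats, with the bystanders where they were. The stake's eye is at (278,103) and the scraper's at (48,72). I'll hand it in.

```bash
python3 -c "
from h import *
hold(.5); print(close_job())"
```

```text
the job is handed in; nothing more can be done
None
```

The scraper hangs on the thick peg and the stake on the thin peg, both slid down onto the slats; I handed the job in at about 30 s, and no verdict was returned.

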